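Hang up the saddle and peel the top tray off a sticky stack

ROBOT

A 6-joint arm with a two-finger parallel gripper is mounted at the origin on a cart in front of the work surface, level with it; the furniture and walls round the work are solid. World frame = base frame: x ahead of the robot, y to its left, z up, the work surface at z = 0. Lengths are in m, angles in rad, forces in N, time in s.
With the tool pointing down it reaches from about 0.35 to 0.85 m from the base axis. Payload 8.1 kg.
Tool frame: the origin (TCP) lies between the finger pads; the fingertips stand 14 mm ahead of it and the grasp point (between the pads) lies 5 mm behind it; z points along the fingers, y is the line along which they close (so a half turn about z gives the same grasp; the last joint's range is limited). The gripper opens to 85 mm and grips with 20 to 120 N. Pads are 22 mm wide; open, the fingers measure 114 mm over their backs; the gripper's body (76 mm by 85 mm) begins 54 mm behind the grasp point. The pads swing forward as they close: fully open they stand 13 mm farther back than shut.
Start: joints at [-1.387, 0.13, 1.488, -0, 1.523, -0.085], TCP at [0.159, -0.578, 0.245] pointing down, gripper open.
Joint ranges: [-2.96, 2.96], [-0.89, 2.26], [0.02, 2.5], [-1.34, 4.48], [0, 2.73], [-2.66, 2.66]. Speed limits (rad/s): [2.39, 2.39, 2.79, 3.14, 3.14, 3.14].

INTERFACE

Orientations are given as a rotation vector (axis times angle).
In Python, from station import env gives the robot as it stands. Calls block until the motion is done:
- env.reach(position, orientation): joint-space move of the TCP to a pose.
- env.line_to(position, orientation=None, velocity=0.15, f_stop=None): straight line of the TCP; orientation=None keeps the orientation; velocity is the mean speed in m/s. With f_stop (N) it stops when the force on the tool has changed by that much, and returns True; else False.
- env.goto_joints(angles): joint-space move.
- env.move_gripper(opening, f_grip=None): finger opening in m; f_grip is the grip in N (None keeps the last); returns when the fingers have stopped.
- env.pause(seconds).
- env.solve_ik(position, orientation): joint angles nearest the present ones, or None.
- env.observe(): the state.
- env.camera(name): name is "side" or "top" or "wrist"; returns a dict with "color" (400x640x3 uint8, red, green, blue), "z_map" (400x640 float32, m along the optical axis (not along the pixel's ray), 0 where there is no reading), "intrinsics" (3x3 intrinsics, pixels), "R" (3x3) and "t" (3): a world point X has camera coordinates R X + t. Camera axes: x right, y down, z forward; pixel columns grow to the right and rows downward; lengths in m; the calibration is good to about 2 mm. The wrist camera is an equidistant fisheye: a pixel r from the principal point sees the ray r / f radians off the axis. A picture is of the moment at which its call begins.
A pose or a line that the arm cannot do raises env.PlanningError and nothing moves.
- env.hand_in(): hands the job in; it is judged then, once.
Trained networks look in a picture, given as the dict that the camera call returned (one of the last four; its "shot" number tells which), for a name from the list of things; names that differ only in an ending like _2 or _b are one class to them, and where a whole thing is asked for, a point or a joint stands for the part that bears it (a point fixed in the world has none). Each returns a list of dicts, best first, with "score" (0 to 1); they miss things now and then, are a little off and sometimes report something else, mostly with a low value. They report only what shows in the picture. A call takes as long as a camera call. They do not tell look-alikes from the thing itself.
- env.trace(query, picture): "region" (400x640 bool, what is visible of it) and "rect" ([centre column, centre row, width, height] in pixels, round what is visible of it).
- env.mark_of(query, picture): "location" ([column, row] in pixels: a listed point, or the origin of a listed thing).
The state is a dict: "t": time; "joint_pos": joint angles; "joint_velocities": joint speeds; "effort": joint torques, N m; "tool_pos": TCP position; "orientation": TCP orientation; "wrist_force": force on the tool from outside, world axes, zero at the start; "wrist_torque": the same for the moment, N m; "grip_width": finger opening in m; "gripper_force": force on a finger pad.
Only numpy, scipy, OpenCV 4.12 (cv2) and the standard library are available. Lean on these libraries where they do the work, as an engineer would, in place of code of your own. Each camera call takes 0.05 s, during which the arm holds its last target. There are 200 camera calls.

TASK

Take the bent steel saddle off the stack of nested trays, hang it over the horizontal rail with a leg on each side of the bar, and let it go. Then peel off the top tray, which sticks in its spring catches: grip its tab and raise that corner about two centimetres while the opposite end still sits in the tray below, then lift it right off, leaving the second tray in the stack and the loupe and tube undisturbed. Finish while holding the top tray still by its tab, right way up and about level, touching nothing else, at least 12 cm higher than where it lay.

Things in the scene. Friction and masses are not known exactly. Their poses are not given: they have to be found in the camera images.
- stack: Fixed stand of the tray stack: grey board 150 x 190 x 12 mm (short side along its x) with the lowest tray fixed on it. Origin: centre of the board's underside, on the bench; x along the short side, y along the long side, z up. It stands on one side of the robot's centre line and the rail on the other; they may swap.
- second_tray: Second tray of the stack (loose, 0.12 kg, must stay there), same shape as the top tray, 10 mm below it; its own tab stands at the opposite corner (+x, +y). Origin: centre, underside of its feet. At each end (y = +-79 mm, x = +20 mm) it has a spring catch whose leaning tip overlaps the top tray's end rim; a catch slides outward and lets go at 5 to 10 N of lift when that end of the rim has risen 6 mm. Much stiffer catches below hold this tray.
- tab (a point): Centre of the top tray's upright grip tab: 10 mm thick (along tray x), 26 mm wide (y), from the rim (12 mm below this point, 58.5 mm above the bench) to 12 mm above the point. It stands 67 mm to -x and 60 mm to -y of the tray's centre, outside the rim: long side facing the robot, right-hand end. Axes are the tray's. The lowest, fixed tray has a tab at the left end of that side, 20 mm lower.
- top_mid (a point): Centre of the top tray on its inner floor, 10 mm above its feet's underside; nested it is 42 mm above the bench. Tray: formed aluminium, open, 114 (x) x 154 (y) mm over the rim, 26.5 mm high, walls flared 45 degrees, 4 mm play in the nest. Its four feet (x = +-24, y = +-44 mm) stand on the floor of the tray below; spring catches hold its end rims.
- far_corner (a point): Rim corner of the top tray diagonally opposite the tab (+57 mm x, +77 mm y of the centre, on top of the rim).
- saddle: Retaining saddle: steel strip 24 mm wide, 4 mm thick, bent like a roof (25 degree slopes reaching 46 mm each side of the apex along its x), then flat shoulders and legs, 132 mm apart outside; 0.2 kg. It lies across the top tray's rim, legs down both long sides. Origin: under the apex, 80 mm above the bench; leg ends 64 mm below it. x runs from leg to leg, z up.
- saddle_grip (a point): Point in the black grip block on the saddle's apex: block 14 mm thick along the saddle's x, 24 mm along its y, its top 41 mm and its foot 4 mm above the saddle's origin; the point is 26 mm above the origin. The block is gripped across its 14 mm.
- saddle_apex (a point): Underside of the saddle's apex, same point as the origin of the saddle.
- rail: Fixed horizontal rail: steel bar 12 mm in diameter along its y, its centre line 150 mm above the bench, on two posts 180 mm apart. Origin: on the bench below the middle of the bar. The saddle hangs on it with its x across the bar, its origin about 7 mm above the bar's centre line.
- rail_mid (a point): Middle of the bar, on its centre line.
- loupe: Black loupe, 37 mm in diameter, 36 mm high, standing between stack and rail; leave alone. Origin: centre of its underside.
- cream_tube: White tube with green cap, 34 x 90 x 21 mm, lying between stack and rail; leave alone. Origin: under its centre.
- top_tray: The top tray itself, 0.1 to 0.15 kg; origin: centre, underside of its feet, 10 mm below the point top_mid; axes as the stand's when nested.
Things that resemble listed ones, but are neither listed nor needed, are in the scene too. What is shaped like the top_tray but red is not meant.

How it is judged:
On the way, in this order (a step that is already met when the one before it is completed fails the run):
1. the saddle hangs over the rail's bar, a leg on each side, let go (x of saddle_apex in the frame of rail between -0.012 and 0.012 m and y of saddle_apex in the frame of rail between -0.08 and 0.08 m and z of saddle_apex in the frame of rail between 0.148 and 0.165 m and angle between saddle's own z axis and vertical below 0.4 rad and contact force between saddle and rail above 0.5 N and contact force between saddle and the arm below 0.05 N and contact force between saddle and the fingers below 0.05 N), for 0.3 s.
2. the top tray's tab corner is up by 15 mm or more while its far corner is still within 7 mm of its nested height (z of tab in the frame of second_tray above 0.064 m and z of far_corner in the frame of second_tray between 0.02 and 0.0435 m), for 0.2 s.
At the end, for the whole second after the job is handed in: The saddle hangs free on the bar (apex within 12 mm of it, 80 mm of its middle, tilt under 0.4 rad), the second tray is still nested, and the fingers alone hold the top tray by its tab, still, its floor 142 mm or more above the bench (10 cm above its nested place), tilt under 0.3 rad (all of step 1 and height (world z) of top_mid above 0.142 m and angle between top_mid's own z axis and vertical below 0.3 rad and contact force between the fingers and top_tray above 1 N and contact force between top_tray and second_tray below 0.05 N and contact force between top_tray and stack below 0.05 N and contact force between top_tray and rail below 0.05 N and contact force between top_tray and saddle below 0.05 N and linear speed of top_tray below 0.03 m/s and distance between tab and the grasp point below 0.04 m and z of second_tray in the frame of stack between 0.019 and 0.026 m and angle between second_tray's own z axis and vertical below 0.07 rad); the arm keeps its last pose, push and grip.
It fails at once if the second tray pulled out of the stack (distance of second_tray from where it was at the start of the episode above 0.012 m).
It fails at once if the loupe or the tube disturbed (distance of any of loupe, cream_tube from where it was at the start of the episode above 0.03 m).
It also fails if it takes over 61 s, if anything falls off the work surface, if the arm or the gripper's body presses on something with over 40 N, if the wrist force passes 120 N, or if a joint passes its speed limit or range.

## Working session

There is one attempt and no reset: what is moved stays moved. The work goes in short steps, each a Python script; the robot and the scene stay as the last script left them, time stands still between calls to the robot, and variables do not carry over. Pictures are saved under pics/ and viewed, at most 10 in all, crops included, and the job is handed in when it is done.

```bash
ls; mkdir -p pics; cat > h.py <<'E'
import numpy as np, cv2
from station import env
from scipy.spatial.transform import Rotation as Ro
def world(p,u,v,z=None,depth=None):
    """pixel -> world at given world height or from depth (pinhole)"""
    K=p["intrinsics"];R=np.array(p["R"]);t=np.array(p["t"])
    d=np.linalg.inv(K)@[u,v,1.]
    c=-R.T@t
    if z is None: return R.T@(d*depth-t)
    w=R.T@d; return c+w*(z-c[2])/w[2]
def ray(p,u,v):
    K=p["intrinsics"];R=np.array(p["R"]);t=np.array(p["t"])
    d=np.linalg.inv(K)@[u,v,1.]; w=R.T@d
    return -R.T@t, w/np.linalg.norm(w)
def tri(rays):
    A=np.zeros((3,3));b=np.zeros(3)
    for c,d in rays:
        P=np.eye(3)-np.outer(d,d);A+=P;b+=P@c
    x=np.linalg.solve(A,b)
    return x,[np.linalg.norm((np.eye(3)-np.outer(d,d))@(x-c)) for c,d in rays]
def down(yaw):
    """tool pointing down, closing axis y at world angle yaw from +y"""
    return (Ro.from_euler('z',yaw)*Ro.from_euler('x',np.pi)).as_rotvec()
E
python3 - <<'E'
from h import *
o=env.observe();print({k:np.round(v,3) for k,v in o.items()})
P={n:env.camera(n) for n in("side","top")}
for n,p in P.items(): cv2.imwrite(f"pics/{n}0.png",p["color"][:,:,::-1]); print(n,np.round(-p["R"].T@p["t"],3),np.round(p["intrinsics"],1).tolist())
for q in["tab","top_mid","far_corner","saddle_grip","saddle_apex","rail_mid","rail","loupe","cream_tube","stack"]:
    for n,p in P.items():
        for m in env.mark_of(q,p)[:3]:
            u,v=m["location"];d=p["z_map"][int(min(max(v,0),399)),int(min(max(u,0),639))]
            print(q,n,np.round(m["location"],1),round(m["score"],2),np.round(world(p,u,v,depth=d),3))
print(env.observe()["t"])
E
```

```text
pics
{'t': np.float64(0.0), 'joint_pos': array([-1.387,  0.131,  1.489,  0.   ,  1.523, -0.085]), 'joint_velocities': array([ 0.001,  0.001,  0.002, -0.   , -0.001,  0.001]), 'effort': array([-2.0000e-03, -5.6941e+01, -5.0056e+01, -0.0000e+00,  1.5000e-02,
       -0.0000e+00]), 'tool_pos': array([ 0.159, -0.578,  0.244]), 'orientation': array([-3.111, -0.421,  0.   ]), 'wrist_force': array([0.258, 0.933, 0.437]), 'wrist_torque': array([-0.013,  0.   , -0.034]), 'gripper_force': np.float64(0.0), 'grip_width': np.float64(0.085)}
side [0.578 1.064 0.713] [[497.3, 0.0, 326.4], [0.0, 497.3, 197.7], [0.0, 0.0, 1.0]]
top [ 0.289 -0.011  1.404] [[491.1, 0.0, 335.0], [0.0, 491.1, 202.1], [0.0, 0.0, 1.0]]
tab side [383.2 204.6] 0.87 [ 0.379 -0.054  0.047]
tab side [369.5 259.3] 0.61 [ 0.437  0.116 -0.001]
tab top [251.2 222.4] 0.89 [0.47  0.214 0.055]
tab top [352.8 253.8] 0.84 [ 0.394 -0.071  0.001]
top_mid side [375.4 197.5] 0.83 [ 0.384 -0.16   0.008]
top_mid side [331.4 283.2] 0.55 [0.536 0.246 0.039]
top_mid top [383.6 260.2] 0.73 [ 0.376 -0.158  0.013]
top_mid top [238.6 195.7] 0.68 [0.5
[... 607 characters left out ...]
 [ 0.608 -0.277 -0.004]
rail_mid side [307.5 141.3] 0.67 [ 0.569 -0.254  0.151]
rail_mid top [424.3 183.7] 0.98 [ 0.602 -0.277  0.002]
rail side [330.4 295. ] 0.73 [0.541 0.284 0.041]
rail side [297.  301.6] 0.68 [0.608 0.313 0.053]
rail top [416.  193.4] 0.62 [ 0.573 -0.253  0.001]
rail top [326.9 240.4] 0.22 [0.428 0.003 0.028]
loupe side [367.1 230.1] 0.71 [0.431 0.022 0.019]
loupe side [330.5 268.5] 0.58 [0.538 0.254 0.084]
loupe top [324.4 242.2] 0.56 [0.422 0.01  0.033]
cream_tube side [282.7 239.4] 0.53 [0.643 0.043 0.019]
cream_tube top [211.4 174.5] 0.66 [ 0.618  0.348 -0.005]
cream_tube top [328.9 168.2] 0.58 [0.638 0.003 0.021]
stack side [329.6 304.2] 0.93 [0.545 0.33  0.057]
1.1
```

View pics/side0.png

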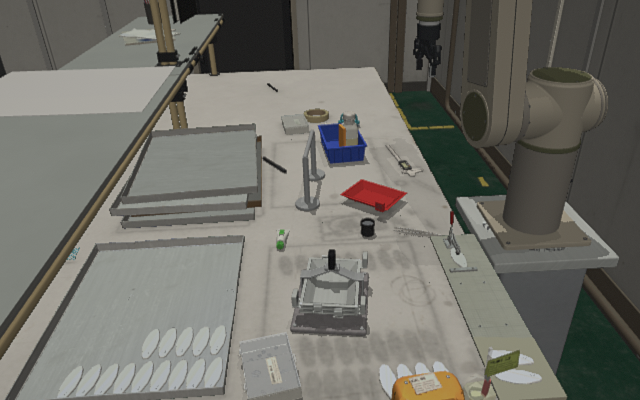

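View pics/top0.png

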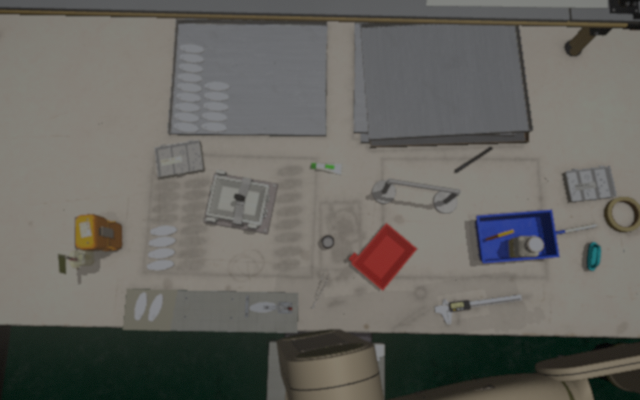

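The side view shows the stack with the saddle at about (330,290), its black grip block at (332,258), the rail at (310,165), the loupe at (367,228) and the tube at (282,238). In the top view they are at (240,202), (240,198), (415,193), (326,241) and (327,168). The possible mix-ups are:
- **Tray:** the red tray at top (383,258) is the decoy. I choose the grey stack at (240,202).
- **Boxes:** grey tins at (180,160) and (588,184) are not trays.
- **Rail:** there is only one.

Next I'll check this choice from close by with the wrist camera.

```bash
cat >> h.py <<'E'
def wray(p,u,v):
    K=p["intrinsics"];R=np.array(p["R"]);t=np.array(p["t"])
    x=(u-K[0,2])/K[0,0];y=(v-K[1,2])/K[1,1];r=np.hypot(x,y)
    d=np.array([np.sin(r)*x/max(r,1e-9),np.sin(r)*y/max(r,1e-9),np.cos(r)])
    return -R.T@t,R.T@d
def near(p,q,X,fish=True,tol=40):
    """best mark whose ray passes within tol mm of guess X"""
    best=None
    for m in env.mark_of(q,p):
        c,d=(wray if fish else ray)(p,*m["location"])
        e=np.linalg.norm((np.eye(3)-np.outer(d,d))@(np.array(X)-c))*1e3
        if e<tol and (best is None or m["score"]>best[0]): best=(m["score"],(c,d),m["location"])
    return best
E
python3 - <<'E'
from h import *
o=env.observe()
env.line_to([0.159,-0.578,0.36]) 
def look(pos,yaw,tag,W):
    env.reach(pos,down(yaw)); p=env.camera("wrist"); cv2.imwrite(f"pics/{tag}.png",p["color"][:,:,::-1])
    print(tag,np.round(-p["R"].T@p["t"],3),"axis",np.round(p["R"][2],2),np.round(p["intrinsics"][:2].ravel(),1))
    for q,X in W.items():
        m=near(p,q,X)
        if m: rays.setdefault(q,[]).append(m[1]);print(q,round(m[0],2),np.round(m[2],1))
rays={}
W={"rail_mid":[.59,-.265,.15],"rail":[.58,-.26,0]}
look([0.50,-0.30,0.36],0,"r1",W); look([0.52,-0.2,0.36],0,"r2",W)
W={"saddle_grip":[.53,.242,.11],"saddle_apex":[.53,.242,.08],"tab":[.45,.19,.06],"top_mid":[.54,.24,.04],"far_corner":[.6,.3,.06],"stack":[.53,.24,0]}
look([0.45,0.16,0.33],0,"s1",W); look([0.45,0.28,0.33],0,"s2",W); look([0.56,0.2,0.36],0,"s3",W)
for q,r in rays.items():
    if len(r)>1: x,e=tri(r);print(q,np.round(x,4),np.round(e,4))
print(env.observe()["t"])
a=[cv2.imread(f"pics/{n}.png") for n in("r2","s1")]
cv2.imwrite("pics/m1.png",cv2.resize(np.vstack(a),(480,600)))
E
```

```text
r1 [ 0.569 -0.301  0.489] axis [-0.28  0.   -0.96] [309.7   0.  317.5   0.  309.7 202.6]
rail_mid 0.65 [264.9 121. ]
rail 0.86 [282.  121.2]
r2 [ 0.589 -0.199  0.489] axis [-0.28 -0.   -0.96] [309.7   0.  317.5   0.  309.7 202.6]
rail_mid 0.67 [359.6 141.6]
rail 0.8 [345.8 132.5]
s1 [0.52  0.159 0.459] axis [-0.28  0.   -0.96] [309.7   0.  317.5   0.  309.7 202.6]
saddle_grip 0.95 [243.6 105.7]
saddle_apex 0.63 [246.5 106.8]
tab 0.72 [281.6 162.9]
top_mid 0.58 [247.3 108.8]
far_corner 0.68 [191.4  56.3]
s2 [0.519 0.281 0.459] axis [-0.28 -0.   -0.96] [309.7   0.  317.5   0.  309.7 202.6]
saddle_grip 0.8 [355.  103.8]
saddle_apex 0.83 [347.4 103.7]
tab 0.88 [374. 164.]
top_mid 0.88 [339.4 104.1]
far_corner 0.69 [281.6  50.5]
s3 [0.63  0.199 0.489] axis [-0.28  0.   -0.96] [309.7   0.  317.5   0.  309.7 202.6]
saddle_grip 0.68 [283.7 191.7]
saddle_apex 0.96 [282.8 188.5]
tab 0.81 [310.7 235.5]
top_mid 0.91 [280.5 184.3]
far_corner 0.82 [229.  137.5]
rail_mid [ 0.5622 -0.2444  0.1592] [0.0009 0.0009]
rail [ 0.5604 -0.2441 -0.0074] [0.0012 0.0012]
saddle_grip [0.5329 0.2414 0.1132] [0.001  0.0019 0.0018]
saddle_apex [0.5322 0.2457 0.0858] [0.0007 0.0005 0.0007]
tab [0.4574 0.2079 0.0667] [0.0026 0.0005 0.0023]
top_mid [0.5314 0.2526 0.054 ] [0.0016 0.0019 0.001 ]
far_corner [0.6029 0.3238 0.07  ] [0.0025 0.0023 0.0021]
8.0167
```

View pics/s1.png

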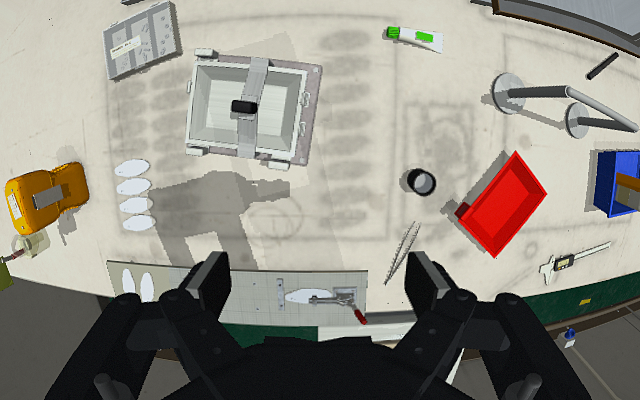

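View pics/r2.png

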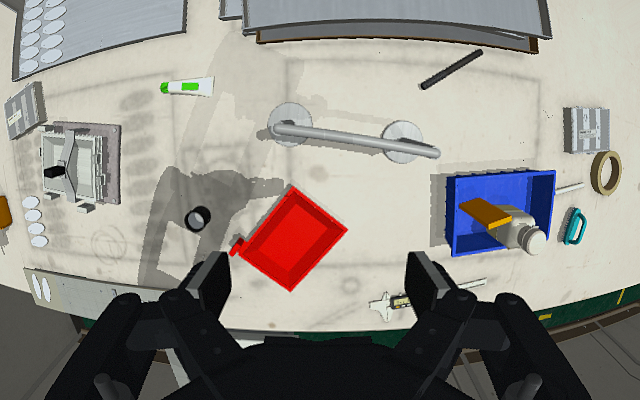

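s1 shows the grey stack with the saddle and its grip block at (244,106). The top tray's tab is at (275,163) (near side, right end), the fixed tray's tab at (195,152) and the second tray's tab at (204,53). The red tray at (500,205) is the decoy. r2 shows the bar running from (275,130) to (435,152). Next I'll refine the poses with depth clouds.

```bash
cat >> h.py <<'E'
def cloud(p,fish=False):
    K=p["intrinsics"];Z=p["z_map"];v,u=np.nonzero(Z>0);z=Z[v,u]
    x=(u-K[0,2])/K[0,0];y=(v-K[1,2])/K[1,1]
    if fish:
        r=np.hypot(x,y);s=np.where(r>1e-9,np.tan(np.minimum(r,1.4))/np.maximum(r,1e-9),1);x,y=x*s,y*s;ok=r<1.3
    else: ok=z>0
    X=np.stack([x*z,y*z,z],1)[ok]
    return (X-p["t"])@p["R"]
def box(P,lo,hi): return P[((P>lo)&(P<hi)).all(1)]
def line(P):
    m=P.mean(0);d=np.linalg.svd(P[:,:2]-m[:2])[2][0] if 0 else np.linalg.eigh(np.cov((P-m)[:,:2].T))[1][:,1]
    s=(P-m)[:,:2]@d
    return m,np.degrees(np.arctan2(d[1],d[0])),s.min(),s.max(),P[:,2].max()
E
python3 - <<'E'
from h import *
P={n:env.camera(n) for n in("side","top","wrist")}
G={"saddle_grip":[.532,.242,.108],"saddle_apex":[.532,.244,.08],"tab":[.457,.207,.068],"top_mid":[.531,.25,.045],"far_corner":[.603,.322,.06],"rail_mid":[.565,-.247,.15]}
for q,X in G.items():
    r=[near(P[n],q,X,n=="wrist",35) for n in P]; 
    r2=[a[1] for a in r if a]; print(q,[None if a is None else round(a[0],2) for a in r],end=" ")
    if len(r2)>1:
        x,e=tri(r2);print(np.round(x,4),np.round(e,4))
    r2=[a[1] for a in r[:2] if a]
    if len(r2)>1:
        x,e=tri(r2);print("   static",np.round(x,4),np.round(e,4))
for n,p in P.items():
    C=cloud(p,n=="wrist")
    for nm,lo,hi in(("bar",[.4,-.45,.135],[.75,-.1,.175]),("block",[.49,.2,.1],[.58,.28,.14]),("tab",[.43,.17,.063],[.48,.235,.1]),("board",[.4,.1,.006],[.68,.4,.016]),("bench",[.4,0.05,-.02],[.45,.1,.02])):
        B=box(C,lo,hi)
        if len(B)>8:
            m,a,s0,s1,zm=line(B);print(n,nm,len(B),np.round(m,4),round(a,1),round(s0,3),round(s1,3),round(zm,3))
            if nm=="board":
                r=cv2.minAreaRect((B[:,:2]*1000).astype(np.float32));print("  rect",np.round(r[0],1),np.round(r[1],1),round(r[2],1))
print(env.observe()["t"])
E
```

```text
saddle_grip [0.71, 0.57, 0.74] [0.5303 0.2406 0.1043] [0.0047 0.0051 0.0021]
   static [0.5302 0.2388 0.1034] [0.0047 0.0047]
saddle_apex [0.79, 0.48, 0.66] [0.5291 0.2475 0.0809] [0.0014 0.0027 0.0019]
   static [0.5282 0.247  0.0814] [0.0019 0.0019]
tab [0.67, 0.77, None] [0.4582 0.2061 0.0696] [0.0065 0.0065]
   static [0.4582 0.2061 0.0696] [0.0065 0.0065]
top_mid [0.56, None, 0.83] [0.5344 0.2558 0.0463] [0.0034 0.0034]
far_corner [0.84, 0.91, 0.58] [0.6054 0.325  0.0657] [0.0012 0.0031 0.0027]
   static [0.6052 0.3273 0.0678] [0.0013 0.0013]
rail_mid [0.74, 0.69, 0.63] [ 0.5657 -0.2518  0.1405] [0.0054 0.0035 0.0085]
   static [ 0.5695 -0.2546  0.1407] [0.0013 0.0013]
side bar 93 [ 0.5753 -0.1771  0.1492] 82.2 -0.077 0.031 0.157
side block 103 [0.5349 0.2484 0.1132] 71.8 -0.016 0.009 0.121
side tab 68 [0.462  0.2134 0.0759] 78.3 -0.017 0.01 0.083
side board 1550 [0.5395 0.3154 0.01  ] -156.8 -0.087 0.136 0.016
  rect [537.1 258.3] [192.3 149.6] 81.1
side bench 227 [ 0.4232  0.0745 -0.0022] 126.6 -0.035 0.032 0.002
top bar 363 [ 0.5612 -0.2448  0.154 ] 82.1 -0.098 0.097 0.162
top block 55 [0.5291 0.2421 0.1187] 77.0 -0.011 0.013 0.127
top board 482 [0.5425 0.236  0.0109] 95.9 -0.132 0.155 0.016
  rect [524.1 244.4] [277.3 286. ] 6.8
top bench 296 [ 0.4245  0.0752 -0.0005] 172.6 -0.027 0.027 0.009
wrist bar 618 [ 0.5663 -0.2212  0.1529] 82.0 -0.118 0.075 0.159
wrist block 274 [0.5337 0.2429 0.118 ] 78.5 -0.012 0.013 0.124
wrist tab 209 [0.4607 0.2086 0.0788] 82.9 -0.013 0.013 0.085
wrist board 2069 [0.5721 0.231  0.0123] 63.1 -0.106 0.179 0.016
  rect [562.7 279.5] [245.  196.4] 80.4
wrist bench 720 [4.254e-01 7.520e-02 2.000e-04] 60.6 -0.034 0.033 0.003
9.0667
```

Estimates so far:

| Thing | Centre x, y (m) | Yaw |
|---|---|---|
| Stack | (0.537, 0.258) | about -8.5° |
| Grip block | (0.5335, 0.243) | about -11° |
| Bar | (0.562, -0.245) | -8° |

Next I'll grasp the saddle.

```bash
python3 - <<'E'
from h import *
b=[.5335,.243];rl=[.562,-.245];tb=[.4615,.2087]
for nm,p,y in(("b",b,79),("b",b,-101),("r",rl,82),("r",rl,-98),("t",tb,81.5),("t",tb,-98.5)):
    q=env.solve_ik(p+[.2],down(np.radians(y)));print(nm,y,None if q is None else np.round(q,2))
y=79 if env.solve_ik(b+[.2],down(np.radians(79))) is not None else -101
q79=env.solve_ik(b+[.2],down(np.radians(79)));q101=env.solve_ik(b+[.2],down(np.radians(-101)))
y=79 if abs(q79[5])<abs(q101[5]) else -101
o=down(np.radians(y))
env.move_gripper(.05,40)
env.reach(b+[.2],o)
print(env.line_to(b+[.104],velocity=.1,f_stop=12),env.observe()["tool_pos"])
env.move_gripper(0.0,45);s=env.observe();print(y,s["grip_width"],s["gripper_force"],s["tool_pos"],s["wrist_force"],s["t"])
E
```

```text
b 79 [ 0.34  0.12  1.58 -0.    1.44  0.53]
b -101 [ 0.34  0.12  1.58  0.    1.44 -2.61]
r 82 [-0.49  0.19  1.51  0.    1.45 -0.36]
r -98 None
t 81.5 [ 0.32 -0.1   1.8  -0.    1.44  0.47]
t -98.5 None
False [0.53413702 0.24322803 0.10492241]
79 0.01330723851363857 44.32171583175659 [0.53386206 0.24317868 0.10471783] [0.22101571 0.3989291  4.19785476] 12.2083
```

```bash
python3 - <<'E'
from h import *
env.line_to([.534,.243,.30],velocity=.12)
s=env.observe();print(s["grip_width"],s["wrist_force"])
env.reach([.562,-.245,.29],down(np.radians(82)))
s=env.observe();print(s["grip_width"],s["wrist_force"],s["tool_pos"],s["t"])
p=env.camera("side");cv2.imwrite("pics/c1.png",cv2.resize(p["color"][60:260,200:460,::-1],(780,600),interpolation=cv2.INTER_CUBIC))
w=env.camera("wrist");cv2.imwrite("pics/c1w.png",w["color"][:,:,::-1])
for q in("saddle_apex","saddle_grip"):
    r=[near(p,q,[.562,-.245,.265],False),near(w,q,[.562,-.245,.265])]
    r=[a for a in r if a];print(q,[(round(a[0],2),a[2]) for a in r])
    if len(r)>1:print(tri([a[1] for a in r]))
C=cloud(p)
for nm,lo,hi in(("bar",[.45,-.4,.13],[.7,-.12,.17]),("saddle",[.45,-.3,.18],[.66,-.19,.262])):
    B=box(C,lo,hi);print(nm,len(B),[np.round(x,3) for x in line(B)] if len(B)>8 else 0,B.min(0).round(3) if len(B) else 0,B.max(0).round(3) if len(B) else 0)
E
```

```text
0.013703228582994716 [-0.47977559 -0.28884213 -2.56494305]
0.013369877916891638 [ 0.48273698  0.2690041  -1.92694765] [ 0.56242278 -0.24389949  0.29006295] 15.775
saddle_apex [(0.94, [313.8, 249.0])]
saddle_grip [(0.67, [318.5, 273.2])]
bar 166 [array([ 0.568, -0.222,  0.149]), np.float64(81.407), np.float64(-0.116), np.float64(0.079), np.float64(0.156)] [ 0.548 -0.337  0.13 ] [ 0.587 -0.144  0.156]
saddle 236 [array([ 0.566, -0.24 ,  0.242]), np.float64(172.184), np.float64(-0.066), np.float64(0.068), np.float64(0.262)] [ 0.498 -0.266  0.201] [ 0.631 -0.218  0.262]
```

View pics/c1.png

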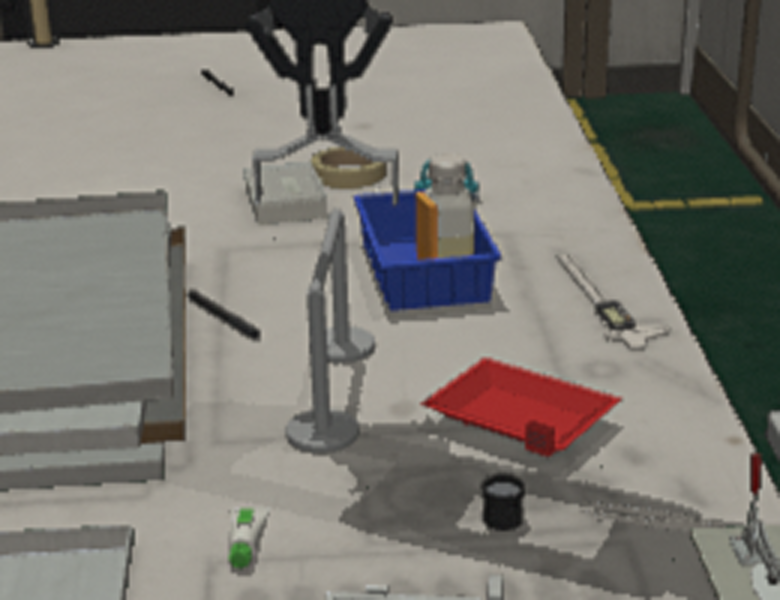

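The crop shows the saddle hanging upright in the fingers, apex at (322,130) and legs at (257,190) and (397,190), above the bar running from (318,285) to (335,215). It is aligned, so I'll lower it and let go.

```bash
python3 - <<'E'
from h import *
print(env.line_to([.5625,-.244,.195],velocity=.15,f_stop=10),env.observe()["tool_pos"])
print(env.line_to([.5625,-.244,.176],velocity=.02,f_stop=4))
s=env.observe();print(s["tool_pos"],s["wrist_force"])
env.move_gripper(.034);env.pause(.3)
env.line_to([.5625,-.244,.30],velocity=.12);env.pause(.5)
s=env.observe();print(s["wrist_force"],s["t"])
p=env.camera("side");cv2.imwrite("pics/c2.png",cv2.resize(p["color"][100:230,240:400,::-1],(720,585),interpolation=cv2.INTER_CUBIC))
t=env.camera("top")
r=[near(x,"saddle_apex",[.562,-.245,.157],False) for x in(p,t)];print([(a[0],a[2]) for a in r if a])
r=[a[1] for a in r if a]
if len(r)>1:print(tri(r))
E
```

```text
False [ 0.56298936 -0.2442893   0.19607862]
True
[ 0.56266664 -0.24403365  0.18240173] [ 0.60294696 -0.48285507  3.19971086]
[-0.02061694  0.13816375  0.39169332] 19.7833
[(0.6, [307.8, 137.5]), (0.55, [420.3, 182.9])]
(array([ 0.56724787, -0.23522247,  0.16985537]), [np.float64(0.0005611286323854707), np.float64(0.0005611286323852603)])
```

View pics/c2.png

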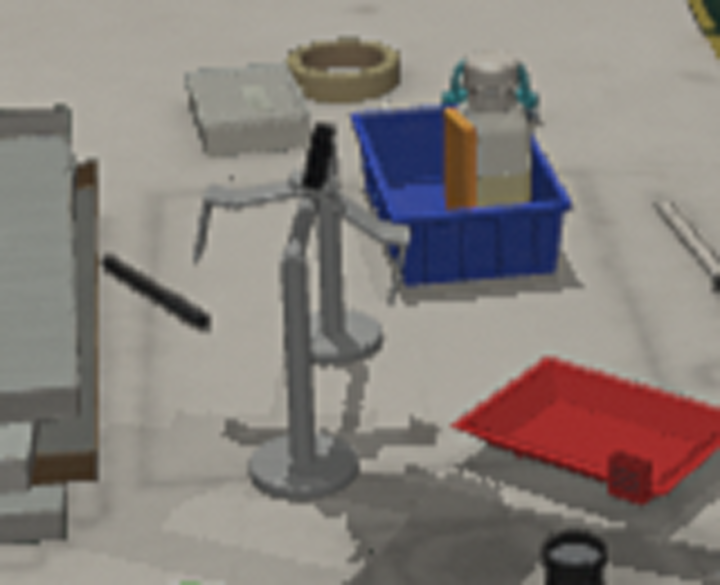

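The saddle hangs over the bar: block at (320,155), legs at (203,240) and (398,280), one on each side. It is tilted by about 13°, within the limit of 0.4 rad. Next comes the tab, which I'll re-measure from above before gripping.

```bash
python3 - <<'E'
from h import *
p=env.camera("side");C=cloud(p);B=box(C,[.45,-.29,.085],[.66,-.2,.2])
# saddle tilt: fit slope of strip top/legs along rail x
ax=np.array([np.cos(np.radians(-8)),np.sin(np.radians(-8))]);s=(B[:,:2]-[.562,-.245])@ax
for lo,hi in((-.08,-.05),(.05,.08)):
    b=B[(s>lo)&(s<hi)];print("leg",lo,len(b),b[:,2].max().round(3) if len(b) else 0,b[:,2].min().round(3) if len(b) else 0)
o=down(np.radians(81.5))
env.reach([.43,.2087,.20],o)
env.move_gripper(.03)
w=env.camera("wrist");C=cloud(w,True)
B=box(C,[.43,.17,.066],[.485,.24,.1]);m=line(B);print("tab",len(B),[np.round(x,4) for x in m],B.min(0).round(3),B.max(0).round(3))
X=(cv2.minAreaRect((B[:,:2]*1e3).astype(np.float32)));print(X)
for q,g in(("tab",[.4615,.2087,.07]),("far_corner",[.604,.324,.06])):
    a=near(w,q,g);print(q,a and (a[0],a[2]))
    if a:
        c,d=a[1];z=g[2];print(c+d*(z-c[2])/d[2])
cv2.imwrite("pics/w3.png",w["color"][:,:,::-1]);print(env.observe()["t"])
E
```

```text
leg -0.08 26 0.126 0.093
leg 0.05 61 0.154 0.11
tab 451 [array([0.4576, 0.2103, 0.0816]), np.float64(81.0359), np.float64(-0.0144), np.float64(0.0118), np.float64(0.0858)] [0.452 0.196 0.066] [0.464 0.222 0.086]
((457.8725891113281, 208.93658447265625), (26.139429092407227, 10.17948055267334), 82.61034393310547)
tab (0.64, [350.2, 192.2])
[0.45754305 0.2092151  0.07      ]
far_corner (0.56, [481.4, 52.2])
[0.60206618 0.32390819 0.06      ]
22.1583
```

View pics/w3.png

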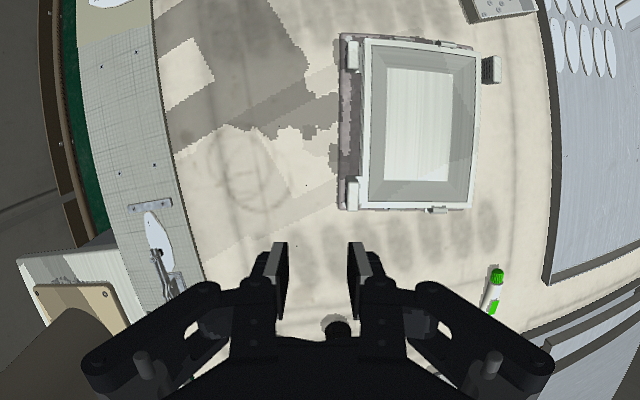

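The picture shows the bare top tray with its tab at (352,193). The fixed tray's tab is at (352,52) and the second tray's tab at (490,68). Next I'll grip the tab and peel.

```bash
cat >> h.py <<'E'
YAW=np.radians(-8.2)
XA=np.array([np.cos(YAW),np.sin(YAW),0]);YA=np.array([-np.sin(YAW),np.cos(YAW),0])
G0=np.array([.4588,.2088,.0765]);O0=down(YAW+np.pi/2)
PIV=G0+YA*.137; PIV[2]=.0585
def pose(th,shift=(0,0,0)):
    """tool pose with the tray turned by th about the far end, then shifted (tray axes)"""
    R=Ro.from_rotvec(-XA*th)
    sh=XA*shift[0]+YA*shift[1]+np.array([0,0,shift[2]])
    return PIV+R.apply(G0-PIV)+sh,(R*Ro.from_rotvec(O0)).as_rotvec()
E
python3 - <<'E'
from h import *
env.reach([G0[0],G0[1],.13],O0)
print(env.line_to(G0,velocity=.06,f_stop=10),env.observe()["tool_pos"])
env.move_gripper(0.0,120);s=env.observe();print(s["grip_width"],s["gripper_force"],s["tool_pos"],s["wrist_force"])
for h in(.005,.01,.015,.021):
    th=np.arcsin(h/.137);env.line_to(*pose(th),velocity=.02)
    s=env.observe();print(h,s["tool_pos"].round(4),s["wrist_force"].round(1),s["wrist_torque"].round(2),round(s["grip_width"],4))
env.pause(.4)
p=env.camera("side");t=env.camera("top");w=env.camera("wrist")
cv2.imwrite("pics/p1.png",cv2.resize(p["color"][225:350,270:400,::-1],(624,600),interpolation=cv2.INTER_CUBIC))
for q,g in(("tab",G0+[0,0,.015]),("far_corner",[.604,.324,.06])):
    r=[near(x,q,g,f,25) for x,f in((p,0),(t,0),(w,1))];print(q,[None if a is None else round(a[0],2) for a in r]);r=[a[1] for a in r if a]
    if len(r)>1:print(tri(r))
print(env.observe()["t"])
E
```

```text
False [0.45913247 0.2088979  0.07687078]
0.007134133817700064 117.50802040100098 [0.45955422 0.20884641 0.07713554] [ 2.23668463 -1.03241438  1.66502817]
0.005 [0.4589 0.2098 0.0816] [ 1.5 -0.9 -0.1] [ 0.1  -0.36 -0.17] 0.0076
0.01 [0.459  0.2106 0.0865] [ 2.3 -0.5  0.1] [ 0.03 -0.3  -0.16] 0.0073
0.015 [0.459  0.2117 0.0913] [ 0.9 -0.6 -0.5] [ 0.03 -0.13 -0.1 ] 0.0071
0.021 [0.4593 0.2134 0.0972] [ 0.5 -0.2 -0.6] [ 0.1  -0.05 -0.01] 0.0074
tab [0.8, 0.85, 0.78]
(array([0.45856381, 0.21207248, 0.0919553 ]), [np.float64(0.005183714118634604), np.float64(0.0059663634259524735), np.float64(0.0009241185006596303)])
far_corner [0.79, None, 0.9]
(array([0.60291453, 0.32423415, 0.05854289]), [np.float64(0.005487724060925814), np.float64(0.005487724060925828)])
26.4333
```

View pics/p1.png

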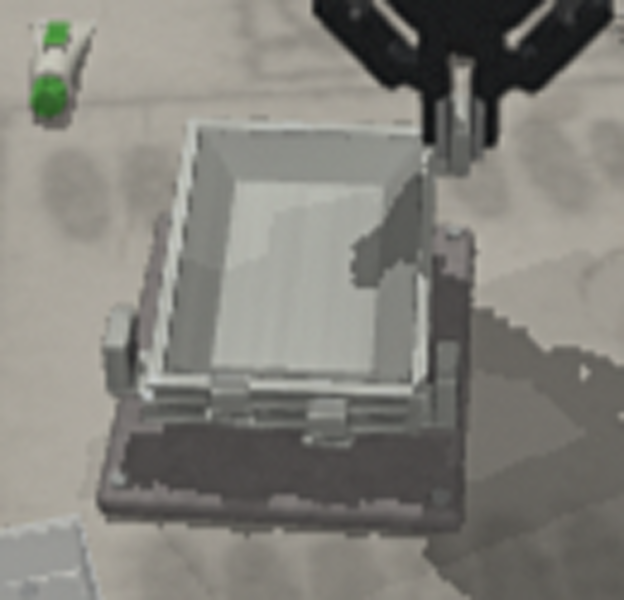

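The crop shows the fingers on the tab at (460,130), the tray's near end raised and its far rim at (280,385) still under the catches. The tab is at 92 mm (+21 mm) and the far corner is unchanged, so the peel step is done. Next I'll tilt it a bit more, draw it back out from under the far catch and lift.

```bash
python3 - <<'E'
from h import *
def go(h,sh,v=.03):
    env.line_to(*pose(np.arcsin(h/.137),sh),velocity=v)
    s=env.observe();print(h,sh,s["tool_pos"].round(4),s["wrist_force"].round(1),s["wrist_torque"].round(2),round(s["grip_width"],4))
go(.030,(0,0,0));go(.036,(0,-.004,.001));go(.036,(0,-.009,.002));go(.036,(0,-.012,.004));go(.036,(0,-.014,.012));go(.036,(0,-.014,.03));go(.036,(0,-.014,.06),.06)
p=env.camera("side");w=env.camera("wrist")
cv2.imwrite("pics/p2.png",cv2.resize(p["color"][205:350,255:410,::-1],(640,599),interpolation=cv2.INTER_CUBIC))
print(env.observe()["t"])
E
```

```text
0.03 (0, 0, 0) [0.4598 0.2163 0.1059] [ 0.2 -0.4 -1. ] [ 0.08  0.04 -0.01] 0.0072
0.036 (0, -0.004, 0.001) [0.4597 0.2146 0.1129] [ 0.3 -0.1 -1.1] [0.12 0.05 0.02] 0.0071
0.036 (0, -0.009, 0.002) [0.4588 0.209  0.1139] [-1.   0.9 -0.9] [ 0.14  0.1  -0.03] 0.0073
0.036 (0, -0.012, 0.004) [0.4586 0.2062 0.116 ] [ 0.1  0.5 -0.5] [ 0.14 -0.01 -0.03] 0.0073
0.036 (0, -0.014, 0.012) [0.4584 0.2045 0.1242] [ 0.2 -0.6 -2. ] [ 0.13  0.04 -0.02] 0.0075
0.036 (0, -0.014, 0.03) [0.4581 0.2044 0.1418] [ 0.1 -0.1 -1.3] [ 0.14  0.02 -0.03] 0.0075
0.036 (0, -0.014, 0.06) [0.4582 0.2045 0.172 ] [-0.4  0.4 -0.8] [ 0.08  0.06 -0.04] 0.007
29.7833
```

View pics/p2.png

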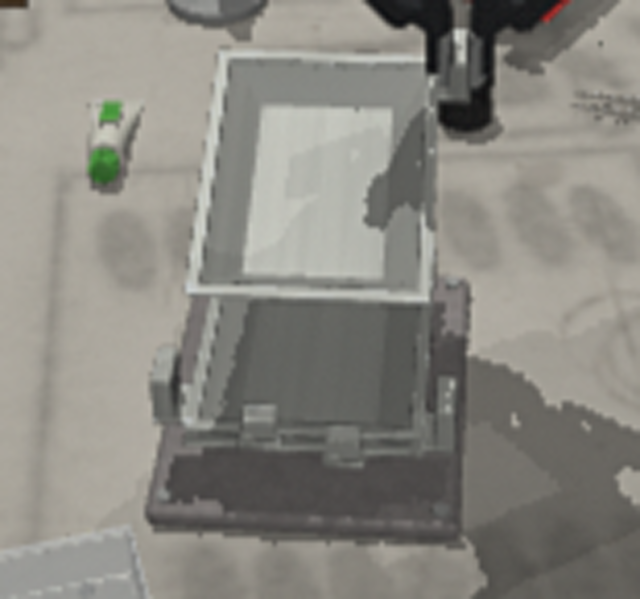

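The crop shows the top tray free in the fingers at (460,75), clear of the second tray, which is still in place. Next I'll level it and raise it.

```bash
python3 - <<'E'
from h import *
env.line_to(*pose(np.arcsin(.036/.137),(0,-.014,.13)),velocity=.08)
env.line_to(*pose(0,(0,-.014,.18)),velocity=.06);env.pause(.6)
p=env.camera("side");w=env.camera("wrist");s=env.observe();print(s["tool_pos"],s["wrist_force"],s["grip_width"])
C=cloud(p);B=box(C,[.42,.13,.15],[.66,.4,.27])
r=[]
# floor plane of tray by interior points near expected centre
c=s["tool_pos"]+XA*.067+YA*.06
for CC,n in((C,"side"),(cloud(w,True),"wrist")):
    D=(CC-c);f=CC[(abs(D@XA)<.025)&(abs(D@YA)<.04)&(CC[:,2]>.13)&(CC[:,2]<.27)]
    if len(f)>20:
        m=f.mean(0);n_=np.linalg.svd(f-m,full_matrices=False)[2][2];print(n,len(f),m.round(3),"tilt",np.degrees(np.arccos(abs(n_[2]))).round(1))
B=box(C,[.45,-.29,.085],[.66,-.2,.2]);q=(B[:,:2]-[.562,-.245])@np.array([np.cos(-.14),np.sin(-.14)])
for lo,hi in((-.08,-.05),(.05,.08)):
    b=B[(q>lo)&(q<hi),2];print("leg",len(b),b.max() if len(b) else 0)
cv2.imwrite("pics/p3.png",p["color"][:,:,::-1]);print(s["t"])
E
```

```text
[0.45680521 0.19495689 0.25650552] [ 0.09460644 -0.17713072 -1.43960214] 0.007313856942972622
side 561 [0.532 0.246 0.219] tilt 0.1
wrist 11218 [0.531 0.246 0.222] tilt 0.1
leg 26 0.12602878999511175
leg 60 0.15304765680703558
31.95
```

View pics/p3.png

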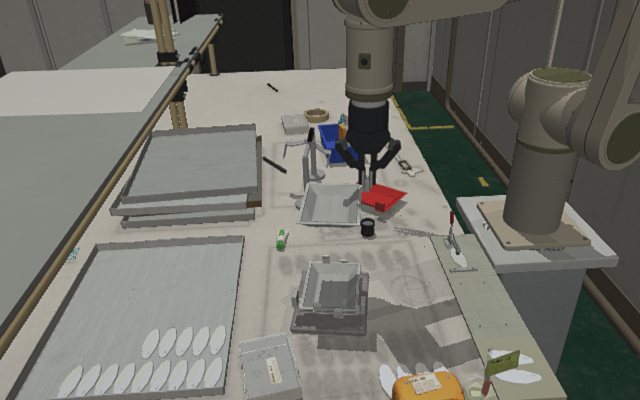

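The tray is held level at (332,203), its floor about 0.22 m above the bench. The saddle still hangs on the bar at (312,140), the second tray is nested at (332,285), and the loupe and tube have not moved.

```bash
python3 -c "
from station import env
print(env.hand_in())"
```

```text
the job is handed in; nothing more can be done
None
```

The job is handed in, with no verdict returned. In the last check the saddle hung on the rail (tilted about 12°), the fingers held the top tray level by its tab about 18 cm above its nested place, and the second tray, loupe and tube looked undisturbed.

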